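# Restock the waffle-topping caddy and click its hood shut

## Robot

A 7-joint arm with a two-finger parallel gripper is mounted at the origin on the work surface. World frame = base frame: x ahead of the robot, y to its left, z up, the work surface at z = 0. Lengths are in m, angles in rad, forces in N, time in s.
With the tool pointing down it reaches from about 0.4 to 0.85 m from the base axis. Payload 4.5 kg.
Tool frame: the origin (TCP) lies on the centre line of the jaws, within the pads' length; the fingertips stand 8 mm ahead of it and the grasp point (between the pads) lies 11 mm behind it; z points along the fingers, x is the direction in which the jaws open and shut, and the axes are right-handed (so a half turn about z gives the same grasp; the last joint's range is limited). The gripper opens to 88 mm and grips with 3 to 60 N. Pads are 18 mm wide; open, the fingers measure 123 mm over their backs; the gripper's body (75 mm by 187 mm) begins 45 mm behind the grasp point.
Start: joints at [1.381, 0.689, -0.195, 1.565, 0.157, 0.902, -0.215], TCP at [0.139, -0.609, 0.247] pointing down, gripper open.
Joint ranges: [-3.01, 3.01], [-0.46, 2.08], [-1.47, 1.51], [0.13, 2.56], [-1, 4.14], [0.04, 2.09], [-2.66, 2.66]. Speed limits (rad/s): [2.57, 2.57, 3.14, 3.14, 3.14, 3.14, 3.14].

## Interface

Orientations are given as a unit quaternion [x, y, z, w].
In Python, from plant import r gives the robot as it stands.
- The arm moves only by the shell command python3 -m pendant 'ROWS' [FORCE]. ROWS is JSON, a list of rows, each a list of 3 entries, a list of its own where there are three numbers: the turn, a rotation vector about the tool's x, y, z in rad, then the shift along the tool's x, y, z in m, then the opening, from 0 (shut) to 1 (fully open). In form: [[[wx, wy, wz], [tx, ty, tz], claw], ...]. A call has 1 to 10 rows; each row is the pose to reach, as a shift and turn from the pose commanded when the call began, along the tool's axes at that moment; what a row does not reach only later rows make up. A row lasts 1/10 s, in which the tool goes at most 50 mm and 8.59 degrees, less where a joint would pass 70% of its speed; a pose out of reach is approached as far as the arm can. A call with a gripper value outside its range is refused whole. The fingers move at their own pace and stop on an object; FORCE is the grip in N (left out, the last holds). Time passes only in rows, so rows that repeat a pose let the fingers close. It gives the time, the measured TCP pose, the force and the opening at its end, in the units of the state.
- r.get_state(): the state, without advancing time (a new reading comes with each control period).
- r.snapshot(name): name is "side" or "top" or "wrist"; returns a dict with "image" (384x512x3 uint8, red, green, blue), "mtx" (3x3 intrinsics, pixels), "dist" ([k1, k2, p1, p2, k3] as OpenCV has them; the pictures are not rectified), "R" (3x3) and "t" (3): a world point X has camera coordinates R X + t; the wrist camera has in their place "T_tool_cam" (4x4, takes a point from camera to tool coordinates, whose origin is the TCP and whose axes are the tool frame's). Camera axes: x right, y down, z forward; pixel columns grow to the right and rows downward; lengths in m; the calibration is good to about 2 mm. A picture is of the moment at which its call begins: read the wrist's pose just before it. There is no depth.
- r.finish_job(): hands the job in, once; it reports no verdict.
The state is a dict: "clock": time; "q": joint angles; "qd": joint speeds; "joint_torque": joint torques, N m; "tool_pos": TCP position; "eef_rot": TCP orientation; "contact_force": force on the tool from outside, world axes, zero at the start; "moment": the same for the moment, N m; "opening": opening from 0.0 (shut) to 1.0 (fully open).
Only numpy, scipy, OpenCV 4.12 (cv2) and the standard library are available. Lean on these libraries where they do the work, as an engineer would, in place of code of your own. Each camera call takes 0.05 s, during which the arm holds its last target. There are 200 camera calls.

## Task

Take the two used-up green glass pots out of the topping caddy and stand them on the white plate, and stand every full capped pot that is out on the tiles upright in a cell of the caddy of its own; the full cream pot already in the caddy stays in the caddy. Once all the full pots are in, swing the hood over and press its free edge down past the spring catch until it clicks fully shut. Do not knock the glass jug.

Things in the scene. Friction and masses are not known exactly. Their poses are not given: they have to be found in the camera images.
- caddy: fixed cream tray 223 (its x) x 90 mm (its y), walls 26 mm high, with a hinged hood. Origin: centre of underside, z up. A wooden insert, top 20 mm above the shelf, leaves a row of four cells along x, each 52 x 52 mm, 16 mm deep. Hood hinge along the +y top edge (+y faces roughly to the robot's left); steel spring catch at the middle of the -y side, reaching 20 mm out
- cell0 (a point): centre of the floor of cell 0 of the caddy, 4 mm above the shelf (cell 0 at the caddy's -x end, cells 55 mm apart; a pot standing in it has its centre 29 mm above this point)
- cell1 (a point): centre of the floor of cell 1 of the caddy, 4 mm above the shelf (cell 0 at the caddy's -x end, cells 55 mm apart; a pot standing in it has its centre 29 mm above this point)
- cell2 (a point): centre of the floor of cell 2 of the caddy, 4 mm above the shelf (cell 0 at the caddy's -x end, cells 55 mm apart; a pot standing in it has its centre 29 mm above this point)
- cell3 (a point): centre of the floor of cell 3 of the caddy, 4 mm above the shelf (cell 0 at the caddy's -x end, cells 55 mm apart; a pot standing in it has its centre 29 mm above this point)
- lid (a joint): hood angle, rad: 0 shut and clicked, about 0.12 when its tongue just rests on the spring catch, 1.57 upright, 2.2 fully open (leaning out over the +y side). Stiff hinge: the hood stays where it is left. About 1 to 2 N at its free edge swings it; 10 to 24 N pressed down on the thumb patch takes it past the catch (less if the tool follows the arc), which then holds it at 0
- hinge (a point): middle of the hood's hinge axis, 26 mm above the shelf, on the +y top edge of the tray; the axis runs along the caddy's x
- press (a point): middle of the black thumb patch (70 x 18 mm) on the hood's outer top face by its free edge: 79 mm across from the hinge axis and 52 mm out from the rim plane; 78 mm above the shelf when shut. Hood: hollow box 223 x 90 x 52 mm, 3 mm walls, free edge 90 mm from the hinge. z here: outward normal of the top face (up when shut); y: from free edge to hinge
- full1_mid (a point): full topping pot, 42 mm diameter, 58 mm tall, straight-sided, heavy-footed, dark brown with a white cap ; this point is its centre, 29 mm above its underside, z along its axis (up when it stands), about 130 g
- full2_mid (a point): full topping pot, 42 mm diameter, 58 mm tall, straight-sided, heavy-footed, amber with a white cap ; this point is its centre, 29 mm above its underside, z along its axis (up when it stands), about 130 g
- full3_mid (a point): full topping pot, 42 mm diameter, 58 mm tall, straight-sided, heavy-footed, raspberry pink with a white cap ; this point is its centre, 29 mm above its underside, z along its axis (up when it stands), about 130 g
- stay_mid (a point): full topping pot, 42 mm diameter, 58 mm tall, straight-sided, heavy-footed, pale cream with a white cap, already in the caddy at the start ; this point is its centre, 29 mm above its underside, z along its axis (up when it stands), about 130 g
- empty1_mid (a point): used-up topping pot, 42 mm diameter, 58 mm tall, straight-sided, heavy-footed, green glass, open top without cap ; this point is its centre, 29 mm above its underside, z along its axis (up when it stands), about 80 g, in the caddy at the start
- empty2_mid (a point): used-up topping pot, 42 mm diameter, 58 mm tall, straight-sided, heavy-footed, green glass, open top without cap ; this point is its centre, 29 mm above its underside, z along its axis (up when it stands), about 80 g, in the caddy at the start
- plate: white ceramic plate, 190 mm across, flat, upper face 8 mm above the shelf (a thin rim stands 4 mm higher at its edge); origin at the centre of its underside; it does not move
- jug: clear glass measuring jug, 88 mm across, 120 mm tall, loose, a bystander; origin at the centre of its underside
Mind the look-alikes: they are no part of the job. Leave any blue or purple look-alike of the part that bears full1_mid alone.

How it is judged:
By the outcome, as a careful person would: the job done as asked, in the order asked, and still so for the second after the job is handed in, with the robot touching nothing.
Of full1, full2, full3 only 2 to 3 are there at a start; the rules pass over those that are not, and their reading is None.
At some moment in a run one of full1, full2, full3 may be knocked a few centimetres aside while the robot is not near it.
It also fails if it takes over 200 s, if anything falls off the work surface, if the arm or the gripper's body presses on something with over 40 N, if the wrist force passes 120 N, or if a joint passes its speed limit or range.

## Working session

There is one attempt and no reset: what is moved stays moved. The work goes in short steps, Python scripts to look and compute and a shell command to move; the robot and the scene stay as the last step left them, time stands still between calls to the robot, and variables do not carry over. Pictures are saved under pics/ and viewed, about 12 in all and at most 16, crops included, and the job is handed in when it is done.

```bash
mkdir -p pics; ls
cat > h.py <<'E'
import numpy as np, cv2
from scipy.spatial.transform import Rotation as R
from plant import r
def snap(n):
    s=r.get_state(); d=r.snapshot(n)
    if 'T_tool_cam' in d:
        T=np.eye(4); T[:3,:3]=R.from_quat(s['eef_rot']).as_matrix(); T[:3,3]=s['tool_pos']
        C=T@np.array(d['T_tool_cam']); d['R']=C[:3,:3].T; d['t']=-C[:3,:3].T@C[:3,3]
    d['R']=np.array(d['R']);d['t']=np.array(d['t']);d['mtx']=np.array(d['mtx'],float);d['dist']=np.array(d['dist'],float)
    return d
def save(d,name): cv2.imwrite('pics/'+name,cv2.cvtColor(d['image'],cv2.COLOR_RGB2BGR))
def ray(d,uv):
    p=cv2.undistortPoints(np.array([[uv]],float),d['mtx'],d['dist'])[0,0]
    return -d['R'].T@d['t'], d['R'].T@np.array([p[0],p[1],1])
def onz(d,uv,z):
    c,v=ray(d,uv); return c+v*(z-c[2])/v[2]
def proj(d,X):
    return cv2.projectPoints(np.array(X,float).reshape(-1,3),cv2.Rodrigues(d['R'])[0],d['t'],d['mtx'],d['dist'])[0][:,0]
E
python3 - <<'E'
from h import *
for n in('top','side','wrist'):
    d=snap(n); save(d,n+'0.png'); print(n,-d['R'].T@d['t'],d['R'][2])
s=r.get_state();print(s)
E
```

```text
pics
top [ 0.44823949 -0.09736048  1.06153165] [ 0.16682997 -0.00408701 -0.98597721]
side [ 0.24174882 -0.48898909  0.5168303 ] [ 0.52001867  0.57671766 -0.63006137]
wrist [ 0.21884179 -0.59176416  0.38220456] [-0.30708806 -0.06768631 -0.94927103]
{'clock': 0.15, 'q': array([ 1.38083216,  0.6897777 , -0.19453852,  1.56606666,  0.15731284,
        0.90253167, -0.21509991]), 'qd': array([-1.66523646e-03, -2.26230286e-03,  4.01451591e-04, -3.17057905e-03,
       -1.86775245e-03, -6.40698833e-05, -1.22844259e-03]), 'joint_torque': array([-1.43606459e-03, -5.27858126e+01, -1.26847867e+00, -1.53585684e+01,
       -5.25190844e-02,  3.88825225e-03,  1.14801119e-04]), 'tool_pos': array([ 0.13855335, -0.60897553,  0.24611331]), 'eef_rot': array([ 7.81657297e-01, -6.23707773e-01, -5.76549954e-04, -3.89679002e-04]), 'contact_force': array([-0.99902242,  0.34610924,  0.3585889 ]), 'moment': array([-0.00306271, -0.00105788, -0.00096869]), 'opening': 0.9994353163754899}
```

View pics/top0.png

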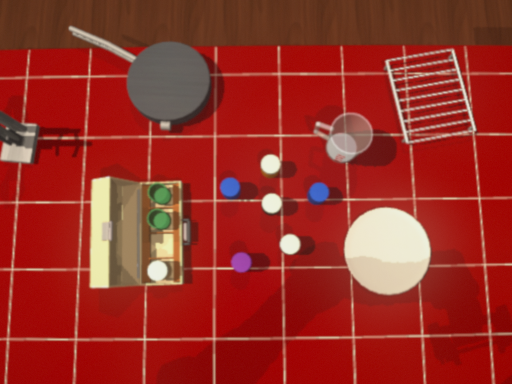

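View pics/side0.png

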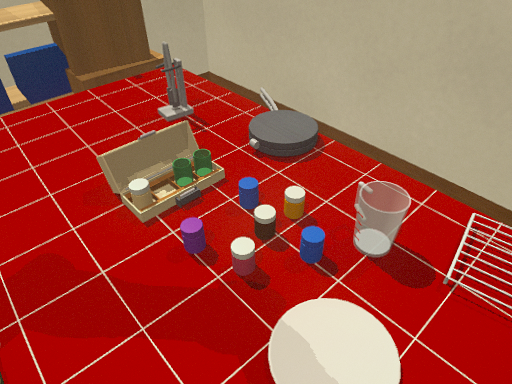

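The top view shows the caddy on the left with its hood open. The cream pot is in cell 0 at (157,270), cell 1 is empty, and the green pots are in cells 2 and 3 at (159,219) and (161,195). The full pots are at (271,164) amber, (272,203) brown and (290,244) pink. The plate is at (388,251) and the jug at about (345,138). The side view agrees with this.

Run:
```python
from h import *
d=snap('top'); im=d['image']; hsv=cv2.cvtColor(im,cv2.COLOR_RGB2HSV)
def blobs(m,lo,hi):
    n,l,s,c=cv2.connectedComponentsWithStats(m.astype(np.uint8))
    return [(c[i].round(1),s[i,4]) for i in range(1,n) if lo<s[i,4]<hi]
H,S,V=[hsv[...,i].astype(int) for i in range(3)]
print('white');
for c,a in blobs((S<70)&(V>150),80,10000): print(c,a,onz(d,c,.058).round(4),onz(d,c,.008).round(4))
print('green')
for c,a in blobs((H>40)&(H<85)&(S>80),60,3000): print(c,a,onz(d,c,.062).round(4))
print('blue/purple')
for c,a in blobs((H>105)&(H<160)&(S>100)&(V>80),80,3000): print(c,a,onz(d,c,.058).round(4))
for n,c,z in [('tray-y+x',(181.5,180.5),.026),('tray-y-x',(184,283.5),.026)]: print(n,onz(d,c,z).round(4))
for n,f,box in[('wrist','w0.png',None)]:pass
c=cv2.resize(im[165:300,75:210],None,fx=4.4,fy=4.4,interpolation=cv2.INTER_CUBIC)
cv2.imwrite('pics/crop1.png',c[...,::-1])
```

```text
white
[102.9  43.6] 451 [0.9528 0.2492 0.058 ] [0.978  0.2664 0.008 ]
[463.   90.5] 297 [ 0.834  -0.5604  0.058 ] [ 0.8532 -0.5834  0.008 ]
[398.1 103.4] 329 [ 0.8041 -0.4115  0.058 ] [ 0.8218 -0.4271  0.008 ]
[341.5 146. ] 683 [ 0.7079 -0.2817  0.058 ] [ 0.7208 -0.2908  0.008 ]
[ 15.8 153.2] 461 [0.6994 0.4291 0.058 ] [0.7119 0.4553 0.008 ]
[270.2 164. ] 295 [ 0.6693 -0.1264  0.058 ] [ 0.6803 -0.1278  0.008 ]
[ 99.9 232.5] 1692 [0.5252 0.2349 0.058 ] [0.529  0.2515 0.008 ]
[271.4 203. ] 309 [ 0.5846 -0.1277  0.058 ] [ 0.5914 -0.1292  0.008 ]
[387.1 250.4] 5762 [ 0.4819 -0.369   0.058 ] [ 0.4836 -0.3825  0.008 ]
[289.6 243.9] 313 [ 0.4979 -0.1646  0.058 ] [ 0.5004 -0.1679  0.008 ]
[168.2 246.2] 87 [0.4954 0.0896 0.058 ] [0.4978 0.0989 0.008 ]
[156.9 270.2] 344 [0.4459 0.1122 0.058 ] [0.4458 0.1227 0.008 ]
green
[159.5 193.4] 338 [0.6069 0.1097 0.062 ]
[158.5 218.9] 357 [0.5526 0.1105 0.062 ]
blue/purple
[229.7 187.4] 343 [ 0.6191 -0.0393  0.058 ]
[317.8 192.9] 372 [ 0.6054 -0.2269  0.058 ]
[241.2 261.9] 311 [ 0.4616 -0.0631  0.058 ]
tray-y+x [0.641  0.0691 0.026 ]
tray-y-x [0.4174 0.0603 0.026 ]
```

View pics/crop1.png

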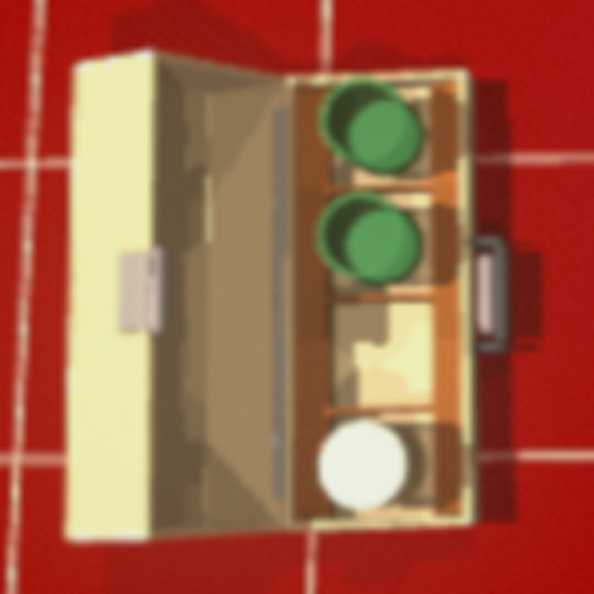

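The crop shows the tray's -y corners at about (182,181) and (183,284), and the hood's free rim at about x=110. Cell 1 is empty. I'll move over the caddy for a close look.

```bash
cat >> h.py <<'E'
def to(x,y,z,ax=None):
    "print shift (tool axes) to world point; turn about tool z so tool x has azimuth ax deg"
    s=r.get_state(); M=R.from_quat(s['eef_rot']).as_matrix(); v=M.T@(np.array([x,y,z])-s['tool_pos'])
    a=np.degrees(np.arctan2(M[1,0],M[0,0])); 
    print('shift',v.round(4),'az',a.round(2),'turn z',None if ax is None else np.radians(a-ax).round(4),'tilt',M[2].round(3))
E
python3 - <<'E'
from h import *
d=snap('top')
A=onz(d,(181.8,180.9),.026);B=onz(d,(182.95,283.9),.026);C=onz(d,(140.9,182),.026);D=onz(d,(141.4,284.3),.026)
print(A,B,C,D,np.linalg.norm(A-B),np.degrees(np.arctan2(*(A-B)[1::-1])))
E
python3 -m pendant '[[[0,0,0],[-0.27,-0.27,0],1],[[0,0,0],[-0.27,-0.27,0],1],[[0,0,0],[-0.27,-0.27,0],1],[[0,0,0],[-0.27,-0.27,0],1],[[0,0,0],[-0.27,-0.27,0],1],[[0,0,0],[-0.27,-0.27,0],1],[[0,0,0],[-0.27,-0.27,0],1],[[0,0,0],[-0.27,-0.27,0],1],[[0,0,0],[-0.27,-0.27,0],1],[[0,0,0],[-0.27,-0.27,0],1]]'
python3 -m pendant '[[[0,0,0.19],[-0.27,-0.27,0],1],[[0,0,0.19],[-0.27,-0.27,0],1],[[0,0,0.19],[-0.27,-0.27,0],1],[[0,0,0.19],[-0.27,-0.27,0],1],[[0,0,0.19],[-0.27,-0.27,0],1],[[0,0,0.19],[-0.27,-0.27,0],1],[[0,0,0.19],[-0.27,-0.27,0],1],[[0,0,0.19],[-0.27,-0.27,0],1],[[0,0,0.19],[-0.27,-0.27,0],1],[[0,0,0.19],[-0.27,-0.27,0],1]]'
python3 - <<'E'
from h import *
to(.54,.08,.25,-88); print(r.get_state()['q'].round(2))
d=snap('wrist');save(d,'w1.png'); print(np.array(d['T_tool_cam']).round(3))
E
```

```text
[0.64008748 0.0684213  0.026     ] [0.41658391 0.06249835 0.026     ] [0.63850715 0.15904527 0.026     ] [0.41628422 0.1515208  0.026     ] 0.22358204578229782 1.5180105470859784
clock: 1.25
tool_pos: [0.3423, -0.2861, 0.2468]
eef_rot: [0.782, -0.623, 0.0, 0.0]
contact_force: [-0.5, -0.3, 0.4]
opening: 0.998
clock: 2.25
tool_pos: [0.5454, 0.0351, 0.2463]
eef_rot: [0.718, -0.696, 0.0, 0.001]
contact_force: [-1.3, -0.7, -0.7]
opening: 0.998
shift [-0.0451  0.0039 -0.0038] az -88.16 turn z -0.0029 tilt [ 0.001  0.001 -1.   ]
[-0.12  0.58 -0.05  1.81  0.04  0.75 -1.73]
[[ 1.     0.    -0.001  0.001]
 [-0.     0.949  0.314 -0.082]
 [ 0.001 -0.314  0.949 -0.136]
 [ 0.     0.     0.     1.   ]]
```

View pics/w1.png

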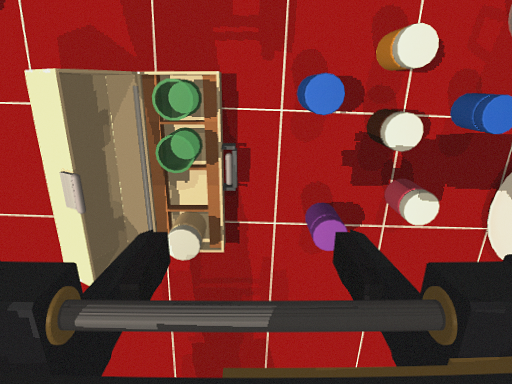

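The wrist view shows the tray's -y corners at (219,72) and (223,250) and the green pots at (177,99) and (178,150). The cream pot is at (184,241). The three white caps are at (415,46), (401,131) and (419,202).

Run:
```python
from h import *
d=snap('wrist'); im=d['image']; hsv=cv2.cvtColor(im,cv2.COLOR_RGB2HSV);H,S,V=[hsv[...,i].astype(int) for i in range(3)]
print(onz(d,(219,72),.026),onz(d,(223,250),.026))
n,l,s,c=cv2.connectedComponentsWithStats(((S<70)&(V>120)).astype(np.uint8))
for i in range(1,n):
    if 300<s[i,4]<6000:
        ct=max(cv2.findContours((l==i).astype(np.uint8),0,2)[0],key=len); e=cv2.fitEllipse(ct)
        print('w',s[i],e,onz(d,e[0],.058).round(4))
n,l,s,c=cv2.connectedComponentsWithStats(((H>40)&(H<85)&(S>70)).astype(np.uint8))
for i in range(1,n):
    if 300<s[i,4]:
        x,y,w,h,a=s[i]; print('g',s[i]); 
        # left rim edge: row centre
        print(onz(d,(x,y+h/2),.062).round(4),onz(d,(x+w/2,y),.062).round(4), onz(d,(x+w/2,y+h),.062).round(4))
# hood angle from top & wrist
def ang(d,uv,hx):
    h=np.array([hx[0],hx[1],.026]); u=np.array([-.03,1,0]); best=[]
    for a in np.linspace(1.2,2.3,111):
        P=h+.09*(-u*np.cos(a)+np.array([0,0,1])*np.sin(a)); best.append((np.linalg.norm((proj(d,P)[0]-uv)[0]),a))
    return min(best)
print(ang(d,(57,70),(.638,.1585)))
t=snap('top'); print(ang(t,(110.2,176.8),(.638,.1585)),ang(t,(109.5,287.3),(.4157,.1525)))
```

```text
[0.6397967  0.07076939 0.026     ] [0.42142555 0.06597656 0.026     ]
w [   0    0   92  286 5872] ((47.6343994140625, 154.9257354736328), (63.467037200927734, 243.22885131835938), 169.2069549560547) [0.5499 0.254  0.058 ]
w [221   0  89 246 596] ((263.35260009765625, 116.55992126464844), (66.22001647949219, 229.87481689453125), 179.01438903808594) [0.5967 0.022  0.058 ]
w [ 379    0   59  157 3035] ((408.3316650390625, 82.6020736694336), (46.7955207824707, 140.59115600585938), 10.161897659301758) [ 0.6353 -0.1227  0.058 ]
w [132  86  19 144 315] ((139.92425537109375, 148.2060089111328), (3.613896608352661, 135.70849609375), 173.42369079589844) [0.5599 0.1522 0.058 ]
w [ 424  171   88   88 1662] ((461.4063720703125, 236.7183837890625), (56.38243865966797, 62.44630813598633), 168.61410522460938) [ 0.4649 -0.2201  0.058 ]
w [ 399  191   39   34 1032] ((417.7821044921875, 206.71987915039062), (32.96331024169922, 39.162506103515625), 84.75931549072266) [ 0.5018 -0.159   0.058 ]
w [168 225  32  35 823] ((181.67752075195312, 243.01577758789062), (29.915929794311523, 35.036922454833984), 138.46099853515625) [0.4477 0.1121 0.058 ]
g [ 151   78   49   42 1652]
[0.6112 0.1356 0.062 ] [0.6318 0.1101 0.062 ] [0.591  0.1118 0.062 ]
g [ 154  127   47   46 1557]
[0.5592 0.1359 0.062 ] [0.5839 0.11   0.062 ] [0.5347 0.1122 0.062 ]
(np.float64(0.07325282587075321), np.float64(2.07))
(np.float64(0.1380683999981187), np.float64(2.09)) (np.float64(0.1192871996579754), np.float64(2.07))
```

```bash
python3 -m pendant '[[[0,0,0],[-0.0764,-0.0675,0.05],0.7],[[0,0,0],[-0.0764,-0.0675,0.08],0.7],[[0,0,0],[-0.0764,-0.0675,0.1],0.7],[[0,0,0],[-0.0764,-0.0675,0.13],0.7],[[0,0,0],[-0.0764,-0.0675,0.14],0.7],[[0,0,0],[-0.0764,-0.0675,0.16],0.7],[[0,0,0],[-0.0764,-0.0675,0.175],0.7],[[0,0,0],[-0.0764,-0.0675,0.185],0.7],[[0,0,0],[-0.0764,-0.0675,0.196],0.7],[[0,0,0],[-0.0764,-0.0675,0.196],0.7]]' 15
python3 - <<'E'
from h import *
to(.6105,.1135,.05,-88.3); d=snap('wrist');save(d,'w2.png')
E
```

```text
clock: 3.4
tool_pos: [0.6096, 0.1151, 0.0499]
eef_rot: [0.719, -0.695, -0.0, 0.001]
contact_force: [0.6, -0.3, 0.3]
opening: 0.701
shift [ 0.0016 -0.0008 -0.0001] az -88.08 turn z 0.0038 tilt [ 0.001  0.002 -1.   ]
```

View pics/w2.png

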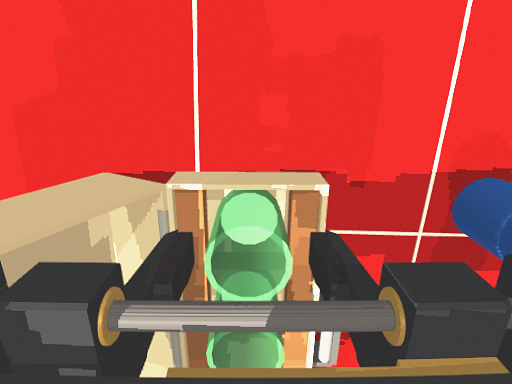

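The fingers straddle the green pot cleanly, so I'll close and lift.

```bash
python3 -m pendant '[[[0,0,0],[0,0,0],0.2],[[0,0,0],[0,0,0],0.2],[[0,0,0],[0,0,0],0.2],[[0,0,0],[0,0,0],0.2],[[0,0,0],[0,0,0],0.2],[[0,0,0],[0,0,-0.01],0.2],[[0,0,0],[0,0,-0.03],0.2],[[0,0,0],[0,0,-0.06],0.2],[[0,0,0],[0,0,-0.10],0.2],[[0,0,0],[0,0,-0.15],0.2]]' 15
python3 - <<'E'
from h import *
to(.525,-.385,.2,-88.3)
E
```

```text
clock: 4.45
tool_pos: [0.6086, 0.1151, 0.201]
eef_rot: [0.719, -0.695, -0.001, 0.002]
contact_force: [0.9, 0.2, -0.6]
opening: 0.47
shift [0.497  0.1005 0.0019] az -88.06 turn z 0.0042 tilt [ 0.001  0.004 -1.   ]
```

```bash
python3 -m pendant '[[[0,0,0],[0.02,0.004,0],0.2],[[0,0,0],[0.06,0.012,0],0.2],[[0,0,0],[0.11,0.022,0],0.2],[[0,0,0],[0.16,0.032,0],0.2],[[0,0,0],[0.21,0.042,0],0.2],[[0,0,0],[0.26,0.052,0],0.2],[[0,0,0],[0.31,0.062,0],0.2],[[0,0,0],[0.36,0.072,0],0.2],[[0,0,0],[0.41,0.082,0],0.2],[[0,0,0],[0.44,0.09,0],0.2]]'
python3 -m pendant '[[[0,0,0],[0.03,0.006,0],0.2],[[0,0,0],[0.05,0.01,0.01],0.2],[[0,0,0],[0.057,0.0105,0.03],0.2],[[0,0,0],[0.057,0.0105,0.06],0.2],[[0,0,0],[0.057,0.0105,0.09],0.2],[[0,0,0],[0.057,0.0105,0.115],0.2],[[0,0,0],[0.057,0.0105,0.13],0.2],[[0,0,0],[0.057,0.0105,0.138],0.2],[[0,0,0],[0.057,0.0105,0.141],0.2],[[0,0,0],[0.057,0.0105,0.141],0.2]]'
python3 - <<'E'
from h import *
to(.525,-.385,.054,-88.3)
E
```

```text
clock: 5.45
tool_pos: [0.5334, -0.3313, 0.2011]
eef_rot: [0.718, -0.696, 0.0, 0.001]
contact_force: [0.4, 0.1, -0.7]
opening: 0.47
clock: 6.45
tool_pos: [0.5271, -0.3846, 0.0602]
eef_rot: [0.719, -0.695, 0.0, -0.0]
contact_force: [0.2, -1.4, -1.5]
opening: 0.474
shift [0.0003 0.0021 0.0062] az -88.05 turn z 0.0043 tilt [ 0.    -0.001 -1.   ]
```

```bash
python3 -m pendant '[[[0,0,0],[0,0,0.003],0.2],[[0,0,0],[0,0,0.005],0.2],[[0,0,0],[0,0,0.0063],0.2],[[0,0,0],[0,0,0.0063],0.2]]'
python3 -m pendant '[[[0,0,0],[0,0,0],0.6],[[0,0,0],[0,0,0],0.65],[[0,0,0],[0,0,0],0.65],[[0,0,0],[0,0,-0.01],0.65],[[0,0,0],[0,0,-0.05],0.7],[[0,0,0],[0,0,-0.1],0.7],[[0,0,0],[0,0,-0.15],0.7],[[0,0,0],[-0.05,0,-0.15],0.7],[[0,0,0],[-0.1,0,-0.15],0.7],[[0,0,0],[-0.15,0,-0.15],0.7]]'
python3 - <<'E'
from h import *
to(.5555,.1125,.2,-88.3)
E
```

```text
clock: 6.85
tool_pos: [0.5272, -0.3848, 0.0552]
eef_rot: [0.719, -0.695, 0.001, -0.0]
contact_force: [-1.4, 0.8, 7.8]
opening: 0.471
clock: 7.85
tool_pos: [0.5216, -0.2333, 0.2047]
eef_rot: [0.719, -0.695, 0.001, -0.001]
contact_force: [0.4, 0.1, 0.2]
opening: 0.699
shift [-0.3445 -0.0451  0.0046] az -88.13 turn z 0.0029 tilt [ 0.001 -0.002 -1.   ]
```

```bash
python3 -m pendant '[[[0,0,0],[-0.05,-0.007,0],0.7],[[0,0,0],[-0.1,-0.014,0],0.7],[[0,0,0],[-0.15,-0.02,0],0.7],[[0,0,0],[-0.2,-0.03,0],0.7],[[0,0,0],[-0.25,-0.035,0],0.7],[[0,0,0],[-0.3,-0.04,0],0.7],[[0,0,0],[-0.33,-0.045,0],0.7],[[0,0,0],[-0.3445,-0.045,0.03],0.7],[[0,0,0],[-0.3445,-0.045,0.06],0.7],[[0,0,0],[-0.3445,-0.045,0.06],0.7]]'
python3 - <<'E'
from h import *
t=snap('top');im=t['image'];hsv=cv2.cvtColor(im,cv2.COLOR_RGB2HSV);H,S,V=[hsv[...,i].astype(int) for i in range(3)]
n,l,s,c=cv2.connectedComponentsWithStats(((H>40)&(H<85)&(S>60)).astype(np.uint8))
for i in range(1,n):
    if s[i,4]>60: print(c[i],s[i,2:],onz(t,c[i],.066 if c[i][0]>250 else .062))
to(.5555,.1125,.05,-88.3)
d=snap('wrist');save(d,'w3.png')
E
```

```text
clock: 8.85
tool_pos: [0.5524, 0.1115, 0.1409]
eef_rot: [0.72, -0.694, -0.002, 0.003]
contact_force: [0.6, -1.0, -0.2]
opening: 0.699
[157.44086022 212.93548387] [12  9 93] [0.56521647 0.1130228  0.062     ]
[392.38630807 229.2396088 ] [ 26  20 409] [ 0.52552104 -0.38028294  0.066     ]
shift [-0.0017 -0.0021  0.0927] az -88.05 turn z 0.0044 tilt [ 0.001  0.003 -1.   ]
```

View pics/w3.png

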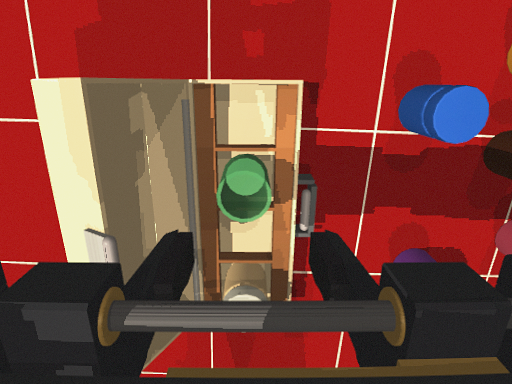

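The first pot stands on the plate at (0.526,-0.380). The wrist view shows the second pot's rim centred at (244,191), and the open cell 3 between about (216,83) and (275,147).

```bash
python3 - <<'E'
from h import *
d=snap('wrist')
print('rim',onz(d,(244,191),.062))
for p in [(216,83),(275,83),(216,147),(276,147)]: print(p,onz(d,p,.020))
for p in [(302,81)]: print(p,onz(d,p,.026))
E
python3 -m pendant '[[[0,0,0],[-0.0017,-0.002,0.03],0.7],[[0,0,0],[-0.0017,-0.002,0.06],0.7],[[0,0,0],[-0.0017,-0.002,0.08],0.7],[[0,0,0],[-0.0017,-0.002,0.092],0.7],[[0,0,0],[-0.0017,-0.002,0.092],0.7],[[0,0,0],[-0.0017,-0.002,0.092],0.2],[[0,0,0],[-0.0017,-0.002,0.092],0.2],[[0,0,0],[-0.0017,-0.002,0.092],0.2],[[0,0,0],[-0.0017,-0.002,0.092],0.2],[[0,0,0],[-0.0017,-0.002,0.092],0.2]]' 15
python3 -m pendant '[[[0,0,0],[0,0,-0.01],0.2],[[0,0,0],[0,0,-0.03],0.2],[[0,0,0],[0,0,-0.06],0.2],[[0,0,0],[0,0,-0.10],0.2],[[0,0,0],[0,0,-0.15],0.2],[[0,0,0],[0.03,0.006,-0.15],0.2],[[0,0,0],[0.07,0.015,-0.15],0.2],[[0,0,0],[0.12,0.025,-0.15],0.2],[[0,0,0],[0.17,0.035,-0.15],0.2],[[0,0,0],[0.22,0.045,-0.15],0.2]]'
python3 -m pendant '[[[0,0,0],[0.05,0.01,0],0.2],[[0,0,0],[0.1,0.02,0],0.2],[[0,0,0],[0.15,0.03,0],0.2],[[0,0,0],[0.2,0.04,0],0.2],[[0,0,0],[0.25,0.05,0],0.2],[[0,0,0],[0.265,0.05,0],0.2],[[0,0,0],[0.27,0.05,0],0.2]]'
python3 - <<'E'
from h import *
to(.447,-.385,.0555,-88.3)
E
```

```text
rim [0.56194811 0.11544615 0.062     ]
(216, 83) [0.63817329 0.14081091 0.02      ]
(275, 83) [0.6397226  0.09357123 0.02      ]
(216, 147) [0.58626195 0.14085493 0.02      ]
(276, 147) [0.58795079 0.08979675 0.02      ]
(302, 81) [0.64191168 0.07299244 0.026     ]
clock: 10.0
tool_pos: [0.5578, 0.1132, 0.0526]
eef_rot: [0.719, -0.695, 0.001, -0.001]
contact_force: [-0.7, -0.7, 6.3]
opening: 0.474
clock: 11.0
tool_pos: [0.519, -0.107, 0.202]
eef_rot: [0.719, -0.695, 0.0, -0.0]
contact_force: [0.2, -0.5, -1.0]
opening: 0.476
clock: 11.7
tool_pos: [0.4771, -0.3807, 0.2017]
eef_rot: [0.717, -0.697, 0.0, 0.001]
contact_force: [-0.6, 0.1, -0.5]
opening: 0.468
shift [0.0031 0.0301 0.1462] az -88.39 turn z -0.0016 tilt [ 0.002  0.001 -1.   ]
```

```bash
python3 -m pendant '[[[0,0,0],[0.003,0.03,0.03],0.2],[[0,0,0],[0.003,0.03,0.07],0.2],[[0,0,0],[0.003,0.03,0.1],0.2],[[0,0,0],[0.003,0.03,0.125],0.2],[[0,0,0],[0.003,0.03,0.135],0.2],[[0,0,0],[0.003,0.03,0.139],0.2],[[0,0,0],[0.003,0.03,0.141],0.2],[[0,0,0],[0.003,0.03,0.143],0.2],[[0,0,0],[0.003,0.03,0.145],0.2],[[0,0,0],[0.003,0.03,0.145],0.2]]'
python3 -m pendant '[[[0,0,0],[0,0,0],0.2]]'
```

```text
clock: 12.7
tool_pos: [0.4493, -0.3812, 0.0569]
eef_rot: [0.719, -0.695, 0.0, -0.0]
contact_force: [-0.6, -0.1, -0.4]
opening: 0.473
clock: 12.8
tool_pos: [0.4492, -0.3813, 0.0568]
eef_rot: [0.719, -0.695, 0.0, -0.0]
contact_force: [-0.1, -1.3, 0.2]
opening: 0.475
```

```bash
python3 -m pendant '[[[0,0,0],[0,0,0.0015],0.2],[[0,0,0],[0,0,0.003],0.2],[[0,0,0],[0,0,0.004],0.2]]'
python3 -m pendant '[[[0,0,0],[0,0,0],0.6],[[0,0,0],[0,0,0],0.65],[[0,0,0],[0,0,0],0.65],[[0,0,0],[0,0,-0.01],0.65],[[0,0,0],[0,0,-0.05],0.7],[[0,0,0],[0,0,-0.1],0.7],[[0,0,0],[0,0,-0.15],0.7],[[0,0,0],[-0.05,0,-0.2],0.7],[[0,0,0],[-0.1,0,-0.2],0.7],[[0,0,0],[-0.15,0,-0.2],0.7]]'
python3 -m pendant '[[[0,0,0],[-0.05,0.01,0],0.7],[[0,0,0],[-0.09,0.01,0],0.7],[[0,0,0],[-0.09,0.01,0],0.7],[[0,0,0],[-0.09,0.01,0],0.7]]'
python3 - <<'E'
from h import *
d=snap('wrist');save(d,'w4.png'); to(.5,-.16,.2,-88.3)
E
```

```text
clock: 13.1
tool_pos: [0.4497, -0.3812, 0.0552]
eef_rot: [0.719, -0.695, 0.001, -0.0]
contact_force: [-3.3, 3.3, 22.2]
opening: 0.469
clock: 14.1
tool_pos: [0.4454, -0.2467, 0.2541]
eef_rot: [0.718, -0.696, 0.003, -0.001]
contact_force: [1.2, 1.0, -0.1]
opening: 0.697
clock: 14.5
tool_pos: [0.4318, -0.157, 0.2521]
eef_rot: [0.72, -0.694, 0.0, -0.0]
contact_force: [0.2, -0.6, 0.1]
opening: 0.704
shift [ 0.004  -0.0681  0.052 ] az -88.09 turn z 0.0036 tilt [ 0.001 -0.001 -1.   ]
```

View pics/w4.png

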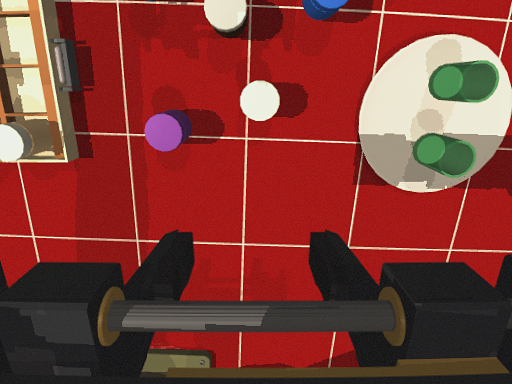

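Both green pots stand on the plate. The pink pot's cap is at (260,100).

```bash
cat >> h.py <<'E'
def caps(d,z=.058,lo=150):
    hsv=cv2.cvtColor(d['image'],cv2.COLOR_RGB2HSV);S,V=hsv[...,1].astype(int),hsv[...,2].astype(int)
    m=cv2.morphologyEx(((S<80)&(V>130)).astype(np.uint8),cv2.MORPH_OPEN,np.ones((5,5)))
    n,l,s,c=cv2.connectedComponentsWithStats(m)
    for i in range(1,n):
        if lo<s[i,4]<2500:
            e=cv2.fitEllipse(max(cv2.findContours((l==i).astype(np.uint8),0,2)[0],key=len))
            print(np.round(e[0],1),np.round(e[1],1),onz(d,e[0],z).round(4))
E
python3 - <<'E'
from h import *
d=snap('wrist');caps(d);print('top');caps(snap('top'))
E
```

```text
[12.6  4.9] [24.8 29.3] [0.5832 0.0773 0.058 ]
[223.    6.4] [41.8 45.6] [ 0.5855 -0.1271  0.058 ]
[18.6 34. ] [24.3 71.5] [0.5572 0.0757 0.058 ]
[30.9 99.8] [22.4 71. ] [0.4938 0.074  0.058 ]
[257.8 100.1] [39.3 40.2] [ 0.4999 -0.1638  0.058 ]
[  4.3 144.1] [32.2 40. ] [0.4459 0.113  0.058 ]
top
[99.1 41.9] [ 7.7 96.4] [0.9573 0.2582 0.058 ]
[342.1 145.5] [27.  33.3] [ 0.709 -0.283  0.058]
[ 16.1 153.3] [18.6 35. ] [0.6992 0.4285 0.058 ]
[270.4 163.9] [18.2 19.1] [ 0.6694 -0.1267  0.058 ]
[ 99.  231.8] [ 17.5 131.2] [0.5267 0.2368 0.058 ]
[163.3 196.4] [16.3 32.3] [0.6009 0.1022 0.058 ]
[271.5 203.1] [18.8 20.1] [ 0.5844 -0.128   0.058 ]
[165.  218.9] [18.5 22.1] [0.5528 0.0974 0.058 ]
[166.4 243.6] [16.4 19. ] [0.5009 0.0935 0.058 ]
[157.1 270.4] [20.3 21.1] [0.4456 0.1117 0.058 ]
```

```bash
python3 -m pendant '[[[0,0,0],[0.008,-0.04,0.03],0.75],[[0,0,0],[0.008,-0.068,0.06],0.75],[[0,0,0],[0.008,-0.068,0.1],0.75],[[0,0,0],[0.008,-0.068,0.14],0.75],[[0,0,0],[0.008,-0.068,0.17],0.75],[[0,0,0],[0.008,-0.068,0.19],0.75],[[0,0,0],[0.008,-0.068,0.202],0.75],[[0,0,0],[0.008,-0.068,0.202],0.75]]'
python3 -m pendant '[[[0,0,0],[0,0,0],0.2],[[0,0,0],[0,0,0],0.2],[[0,0,0],[0,0,0],0.2],[[0,0,0],[0,0,0],0.2],[[0,0,0],[0,0,0],0.2]]' 18
python3 -m pendant '[[[0,0,0],[0,0,-0.01],0.2],[[0,0,0],[0,0,-0.04],0.2],[[0,0,0],[0,0,-0.08],0.2],[[0,0,0],[0,0,-0.12],0.2],[[0,0,0],[-0.02,0,-0.12],0.2],[[0,0,0],[-0.06,0,-0.12],0.2],[[0,0,0],[-0.1,0,-0.12],0.2],[[0,0,0],[-0.14,0,-0.12],0.2],[[0,0,0],[-0.18,0,-0.12],0.2],[[0,0,0],[-0.22,0,-0.12],0.2]]'
python3 - <<'E'
from h import *
to(.5013,.1109,.06,-88.3)
E
```

```text
clock: 15.45
tool_pos: [0.4989, -0.1641, 0.0481]
eef_rot: [0.718, -0.696, -0.001, 0.001]
contact_force: [-0.8, 0.3, -0.6]
opening: 0.749
clock: 15.95
tool_pos: [0.5004, -0.1633, 0.0505]
eef_rot: [0.719, -0.695, 0.001, -0.0]
contact_force: [-1.3, 0.7, 6.9]
opening: 0.472
clock: 16.95
tool_pos: [0.4917, 0.0583, 0.17]
eef_rot: [0.719, -0.695, -0.0, 0.0]
contact_force: [0.3, -0.0, -1.3]
opening: 0.473
shift [-0.0523 -0.0113  0.11  ] az -88.06 turn z 0.0042 tilt [ 0.  0. -1.]
```

```bash
python3 -m pendant '[[[0,0,0.004],[-0.03,-0.006,0],0.2],[[0,0,0.004],[-0.052,-0.0113,0],0.2],[[0,0,0.004],[-0.0523,-0.0113,0],0.2],[[0,0,0.004],[-0.0523,-0.0113,0.03],0.2],[[0,0,0.004],[-0.0523,-0.0113,0.06],0.2],[[0,0,0.004],[-0.0523,-0.0113,0.08],0.2],[[0,0,0.004],[-0.0523,-0.0113,0.09],0.2],[[0,0,0.004],[-0.0523,-0.0113,0.09],0.2]]'
python3 - <<'E'
from h import *
to(.5013,.1109,.054,-88.3); d=snap('wrist');save(d,'w5.png')
E
```

```text
clock: 17.75
tool_pos: [0.501, 0.1082, 0.0788]
eef_rot: [0.717, -0.697, -0.0, 0.001]
contact_force: [-0.2, 0.3, -1.7]
opening: 0.471
shift [-0.0027 -0.0004  0.0248] az -88.35 turn z -0.0009 tilt [ 0.001  0.002 -1.   ]
```

View pics/w5.png

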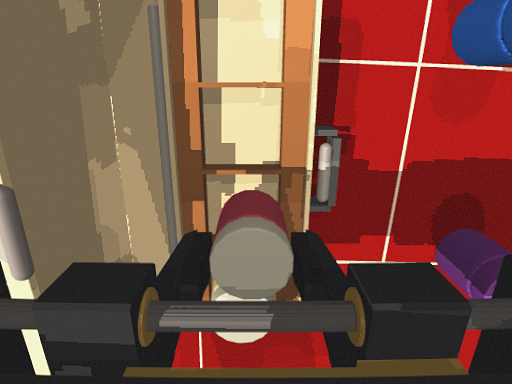

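The pink pot hangs over cell 1. The cell 1/2 divider is at row ~169, and the cell's sides are at columns ~204 and ~281.

```bash
python3 - <<'E'
from h import *
d=snap('wrist')
print((onz(d,(242,165),.02)+onz(d,(242,173),.02))/2, onz(d,(242,85),.02)); print(onz(d,(204,160),.02),onz(d,(281,160),.02),onz(d,(201,90),.02),onz(d,(281,90),.02),onz(d,(320,5),.026))
E
python3 -m pendant '[[[0,0,0],[-0.002,0,0.01],0.2],[[0,0,0],[-0.002,0,0.017],0.2],[[0,0,0],[-0.002,0,0.021],0.2],[[0,0,0],[-0.002,0,0.021],0.2]]'
```

```text
[0.53149037 0.11459981 0.02      ] [0.58395253 0.11565118 0.02      ]
[0.53683864 0.13940396 0.02      ] [0.53827899 0.08940425 0.02      ] [0.5803816  0.14048083 0.02      ] [0.5817548  0.09193797 0.02      ] [0.62727864 0.07365811 0.026     ]
clock: 18.25
tool_pos: [0.5014, 0.1113, 0.058]
eef_rot: [0.718, -0.696, -0.0, 0.001]
contact_force: [1.0, -0.3, -1.4]
opening: 0.468
```

```bash
python3 -m pendant '[[[0,0,0],[-0.001,-0.001,0.001],0.2],[[0,0,0],[-0.001,-0.001,0.002],0.2],[[0,0,0],[-0.001,-0.001,0.0035],0.2],[[0,0,0],[-0.001,-0.001,0.0035],0.2]]'
python3 -m pendant '[[[0,0,0],[0,0,0],0.5],[[0,0,0],[0,0,0],0.65],[[0,0,0],[0,0,0],0.65],[[0,0,0],[0,0,-0.01],0.65],[[0,0,0],[0,0,-0.05],0.7],[[0,0,0],[0,0,-0.1],0.7],[[0,0,0],[0,0,-0.15],0.7],[[0,0,0],[0.05,0,-0.19],0.7],[[0,0,0],[0.1,0,-0.19],0.7],[[0,0,0],[0.15,0,-0.19],0.7]]'
python3 -m pendant '[[[0,0,0],[0.05,0,0],0.7],[[0,0,0],[0.08,0,0],0.7],[[0,0,0],[0.08,0,0],0.7]]'
python3 - <<'E'
from h import *
d=snap('wrist');caps(d);print('top');caps(snap('top'))
to(.585,-.1275,.05,-88.3)
E
```

```text
clock: 18.65
tool_pos: [0.5027, 0.1123, 0.055]
eef_rot: [0.718, -0.697, 0.0, 0.0]
contact_force: [0.5, -1.1, -1.1]
opening: 0.471
clock: 19.65
tool_pos: [0.5078, -0.0269, 0.2475]
eef_rot: [0.718, -0.696, 0.002, -0.002]
contact_force: [1.4, -1.4, -0.9]
opening: 0.7
clock: 19.95
tool_pos: [0.5084, -0.1122, 0.2455]
eef_rot: [0.714, -0.7, 0.002, 0.001]
contact_force: [-0.0, -0.8, 0.8]
opening: 0.701
[267.5   0.3] [38.4 41.6] [ 0.667  -0.1255  0.058 ]
[54.7 62.4] [ 26.5 114.5] [0.61   0.0829 0.058 ]
[265.9  89.9] [40.8 41.7] [ 0.5868 -0.1267  0.058 ]
[ 63.3 106.2] [25.2 59.8] [0.5677 0.0809 0.058 ]
[ 44.4 168. ] [32.6 39.9] [0.5015 0.113  0.058 ]
[ 53.  214.1] [30.  37.6] [0.4468 0.1133 0.058 ]
top
[99.1 41.9] [ 7.7 96.4] [0.9573 0.2582 0.058 ]
[342.1 145.5] [27.2 33.4] [ 0.709 -0.283  0.058]
[ 16.1 153.3] [18.5 35.3] [0.6992 0.4283 0.058 ]
[270.3 163.9] [18.8 19.2] [ 0.6696 -0.1267  0.058 ]
[ 98.7 239.3] [ 18.2 141.3] [0.511  0.2368 0.058 ]
[162.8 195.7] [19.8 21.3] [0.6025 0.1033 0.058 ]
[180.8 221.5] [18.8 58.2] [0.547  0.0639 0.058 ]
[157.9 243.9] [20.3 20.9] [0.5004 0.1114 0.058 ]
[157.1 270.3] [20.2 21.3] [0.4457 0.1117 0.058 ]
shift [ 0.0235 -0.0753  0.1953] az -88.38 turn z -0.0013 tilt [-0. -0. -1.]
```

```bash
python3 -m pendant '[[[0,0,0],[0.023,-0.04,0.03],0.75],[[0,0,0],[0.023,-0.0763,0.06],0.75],[[0,0,0],[0.023,-0.0763,0.1],0.75],[[0,0,0],[0.023,-0.0763,0.14],0.75],[[0,0,0],[0.023,-0.0763,0.17],0.75],[[0,0,0],[0.023,-0.0763,0.185],0.75],[[0,0,0],[0.023,-0.0763,0.195],0.75],[[0,0,0],[0.023,-0.0763,0.195],0.75]]'
python3 -m pendant '[[[0,0,0],[0,0,0],0.2],[[0,0,0],[0,0,0],0.2],[[0,0,0],[0,0,0],0.2],[[0,0,0],[0,0,0],0.2],[[0,0,0],[0,0,0],0.2]]' 18
python3 -m pendant '[[[0,0,0],[0,0,-0.01],0.2],[[0,0,0],[0,0,-0.04],0.2],[[0,0,0],[0,0,-0.08],0.2],[[0,0,0],[0,0,-0.12],0.2],[[0,0,0],[-0.02,0,-0.12],0.2],[[0,0,0],[-0.06,0,-0.12],0.2],[[0,0,0],[-0.1,0,-0.12],0.2],[[0,0,0],[-0.14,0,-0.12],0.2],[[0,0,0],[-0.18,0,-0.12],0.2],[[0,0,0],[-0.2,0,-0.12],0.2]]'
python3 - <<'E'
from h import *
to(.558,.113,.08,-88.3)
E
```

```text
clock: 20.85
tool_pos: [0.5863, -0.1257, 0.0495]
eef_rot: [0.718, -0.696, -0.0, -0.0]
contact_force: [-0.1, 0.2, 0.3]
opening: 0.748
clock: 21.35
tool_pos: [0.587, -0.1268, 0.0508]
eef_rot: [0.718, -0.697, 0.001, -0.001]
contact_force: [-0.8, 0.3, 6.9]
opening: 0.47
clock: 22.35
tool_pos: [0.5794, 0.0784, 0.1701]
eef_rot: [0.719, -0.695, -0.001, -0.001]
contact_force: [0.7, -0.3, -1.7]
opening: 0.471
shift [-0.035   0.0202  0.0902] az -87.99 turn z 0.0054 tilt [-0.003  0.    -1.   ]
```

```bash
python3 -m pendant '[[[0,0,0.004],[-0.02,0.01,0],0.2],[[0,0,0.004],[-0.035,0.0202,0],0.2],[[0,0,0.004],[-0.035,0.0202,0],0.2],[[0,0,0.004],[-0.035,0.0202,0.03],0.2],[[0,0,0.004],[-0.035,0.0202,0.06],0.2],[[0,0,0.004],[-0.035,0.0202,0.08],0.2],[[0,0,0.004],[-0.035,0.0202,0.09],0.2],[[0,0,0.004],[-0.035,0.0202,0.09],0.2],[[0,0,0.004],[-0.035,0.0202,0.09],0.2]]'
python3 - <<'E'
from h import *
to(.558,.113,.0545,-88.3)
E
```

```text
clock: 23.25
tool_pos: [0.5598, 0.1071, 0.0804]
eef_rot: [0.716, -0.698, 0.001, -0.0]
contact_force: [0.6, 0.8, -0.1]
opening: 0.47
shift [-0.006   0.0017  0.0259] az -88.56 turn z -0.0046 tilt [ 0.    -0.001 -1.   ]
```

```bash
python3 -m pendant '[[[0,0,0],[-0.005,0.0015,0],0.2],[[0,0,0],[-0.005,0.0015,0],0.2]]'
python3 - <<'E'
from h import *
to(.558,.113,.0545,-88.3)
E
```

```text
clock: 23.45
tool_pos: [0.5578, 0.1138, 0.0807]
eef_rot: [0.717, -0.698, 0.0, -0.001]
contact_force: [-0.2, 0.0, -1.9]
opening: 0.472
shift [ 0.0008 -0.0002  0.0262] az -88.45 turn z -0.0027 tilt [-0.001 -0.002 -1.   ]
```

```bash
python3 -m pendant '[[[0,0,0],[0,0,0.01],0.2],[[0,0,0],[0,0,0.018],0.2],[[0,0,0],[0,0,0.022],0.2],[[0,0,0],[0,0,0.024],0.2],[[0,0,0],[0,0,0.0255],0.2],[[0,0,0],[0,0,0.0255],0.2]]'
python3 -m pendant '[[[0,0,0],[0,0,0],0.5],[[0,0,0],[0,0,0],0.65],[[0,0,0],[0,0,0],0.65],[[0,0,0],[0,0,-0.01],0.65],[[0,0,0],[0,0,-0.05],0.7],[[0,0,0],[0,0,-0.1],0.7],[[0,0,0],[0,0,-0.15],0.7],[[0,0,0],[0.05,0,-0.19],0.7],[[0,0,0],[0.1,0,-0.19],0.7],[[0,0,0],[0.15,0,-0.19],0.7]]'
python3 -m pendant '[[[0,0,0],[0.05,0,0],0.7],[[0,0,0],[0.08,0,0],0.7],[[0,0,0],[0.08,0,0],0.7]]'
python3 - <<'E'
from h import *
d=snap('wrist');caps(d);print('top');caps(snap('top'))
to(.669,-.1265,.05,-88.3)
E
```

```text
clock: 24.05
tool_pos: [0.557, 0.1123, 0.0548]
eef_rot: [0.716, -0.698, -0.0, 0.0]
contact_force: [-1.9, 0.5, 5.6]
opening: 0.471
clock: 25.05
tool_pos: [0.562, -0.0269, 0.2468]
eef_rot: [0.717, -0.697, 0.002, -0.002]
contact_force: [0.7, -0.5, -0.5]
opening: 0.7
clock: 25.35
tool_pos: [0.5622, -0.113, 0.2447]
eef_rot: [0.713, -0.701, 0.002, 0.001]
contact_force: [-1.0, -0.1, -0.5]
opening: 0.698
[264.2  56.8] [41.6 44.1] [ 0.6713 -0.1255  0.058 ]
[ 60.4 111.2] [26.3 63.6] [0.6172 0.0829 0.058 ]
[492.3 167.2] [25.2 61.7] [ 0.5649 -0.3808  0.058 ]
[ 36.4 172.6] [32.5 40.3] [0.5511 0.1215 0.058 ]
[ 52.4 214.6] [30.1 37.8] [0.5012 0.1128 0.058 ]
[ 59.4 253.5] [21.9 34.5] [0.4505 0.1141 0.058 ]
top
[99.9 42.2] [ 7.8 94.7] [0.9563 0.2562 0.058 ]
[342.  145.6] [27.1 33.1] [ 0.7088 -0.2828  0.058 ]
[ 16.3 153.3] [18.5 35.4] [0.6992 0.4279 0.058 ]
[ 98.8 240.2] [ 17.9 144.1] [0.509  0.2366 0.058 ]
[163.6 194.7] [19.2 22.1] [0.6047 0.1017 0.058 ]
[154.3 220.1] [19.9 20.4] [0.5505 0.1201 0.058 ]
[157.9 243.9] [20.4 20.9] [0.5004 0.1113 0.058 ]
[157.2 270.2] [20.4 21.3] [0.4458 0.1117 0.058 ]
shift [ 0.023  -0.1055  0.1944] az -88.6 turn z -0.0053 tilt [-0. -0. -1.]
```

The brown pot's cap measures about (0.551,0.121), roughly 8 mm off where I released it. I'll look at it.

```bash
python3 -m pendant '[[[0,0,0],[-0.05,0.02,0],0.7],[[0,0,0],[-0.1,0.03,0],0.7],[[0,0,0],[-0.14,0.03,0.03],0.7],[[0,0,0],[-0.16,0.03,0.04],0.7],[[0,0,0],[-0.16,0.03,0.04],0.7]]'
python3 - <<'E'
from h import *
d=snap('wrist');s=snap('side')
a=cv2.resize(d['image'][80:384,60:400],None,fx=1.5,fy=1.5); b=cv2.resize(s['image'][110:230,90:240],None,fx=2.6,fy=2.6)
o=np.zeros((456,910,3),np.uint8);o[:,:510]=a;o[:312,515:515+390]=b[:312]
o=cv2.resize(o,(800,401));cv2.imwrite('pics/w6.png',o[...,::-1]); to(.558,.113,.0545,-88.3)
E
```

```text
clock: 25.95
tool_pos: [0.5269, 0.0607, 0.2027]
eef_rot: [0.72, -0.694, -0.003, -0.0]
contact_force: [-0.4, -0.3, 0.2]
opening: 0.699
shift [-0.0574 -0.0311  0.1496] az -88.32 turn z -0.0004 tilt [-0.  0. -1.]
```

View pics/w6.png

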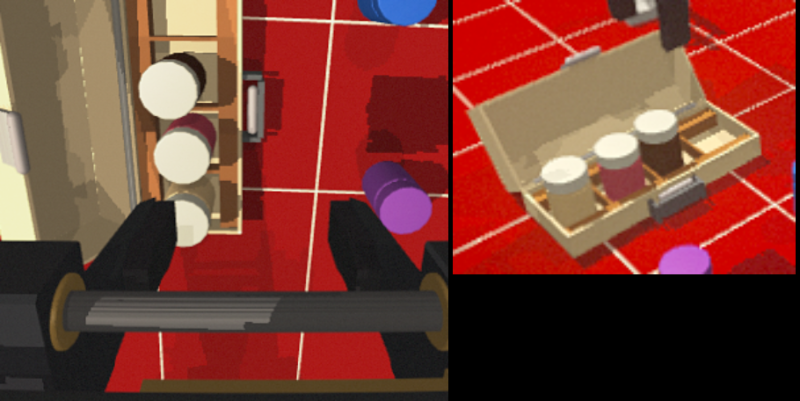

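Brown is offset towards the hinge in its cell and appears slightly tilted; it may have been nudged. I'll regrasp and reseat it.

```bash
python3 -m pendant '[[[0,0,0],[-0.03,-0.012,0],0.7],[[0,0,0],[-0.0625,-0.025,0.03],0.7],[[0,0,0],[-0.0625,-0.025,0.05],0.7],[[0,0,0],[-0.0625,-0.025,0.08],0.7],[[0,0,0],[-0.0625,-0.025,0.1],0.7],[[0,0,0],[-0.0625,-0.025,0.12],0.7],[[0,0,0],[-0.0625,-0.025,0.13],0.7],[[0,0,0],[-0.0625,-0.025,0.14],0.7],[[0,0,0],[-0.0625,-0.025,0.147],0.7],[[0,0,0],[-0.0625,-0.025,0.147],0.7]]'
python3 -m pendant '[[[0,0,0],[0,0,0],0.2],[[0,0,0],[0,0,0],0.2],[[0,0,0],[0,0,0],0.2],[[0,0,0],[0,0,0],0.2],[[0,0,0],[0,0,0],0.2]]' 18
python3 -m pendant '[[[0,0,0],[0,0,-0.01],0.2],[[0,0,0],[0,0,-0.03],0.2],[[0,0,0],[0,0,-0.05],0.2],[[0,0,0],[0,0,-0.05],0.2]]'
python3 - <<'E'
from h import *
d=snap('wrist');save(d,'w7.png'); to(.558,.113,.0545,-88.3)
E
```

```text
clock: 27.05
tool_pos: [0.5523, 0.116, 0.0567]
eef_rot: [0.716, -0.698, 0.0, 0.0]
contact_force: [-0.0, 0.0, -0.7]
opening: 0.698
clock: 27.55
tool_pos: [0.5528, 0.1168, 0.0575]
eef_rot: [0.716, -0.698, 0.0, -0.001]
contact_force: [0.4, 1.4, 4.2]
opening: 0.466
clock: 27.95
tool_pos: [0.5537, 0.1163, 0.1093]
eef_rot: [0.716, -0.698, 0.001, -0.002]
contact_force: [1.0, -0.2, -1.6]
opening: 0.47
shift [ 0.0034 -0.0049  0.0535] az -88.54 turn z -0.0042 tilt [-0.    -0.002 -1.   ]
```

View pics/w7.png

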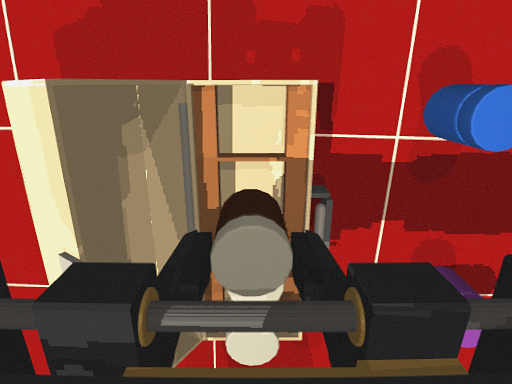

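Brown hangs upright in the jaws. I'll lower it again, centred on cell 2.

```bash
python3 -m pendant '[[[0,0,0],[0.0032,-0.004,0],0.2],[[0,0,0],[0.0032,-0.004,0],0.2],[[0,0,0],[0.0032,-0.004,0.02],0.2],[[0,0,0],[0.0032,-0.004,0.035],0.2],[[0,0,0],[0.0032,-0.004,0.045],0.2],[[0,0,0],[0.0032,-0.004,0.048],0.2],[[0,0,0],[0.0032,-0.004,0.048],0.2]]'
python3 -m pendant '[[[0,0,0],[0,0,0.002],0.2],[[0,0,0],[0,0,0.002],0.2]]'
python3 -m pendant '[[[0,0,0],[0,0,0.002],0.2],[[0,0,0],[0,0,0.002],0.2]]'
```

```text
clock: 28.7
tool_pos: [0.5559, 0.1132, 0.0584]
eef_rot: [0.716, -0.698, -0.0, 0.001]
contact_force: [0.4, -0.1, -0.4]
opening: 0.47
clock: 28.9
tool_pos: [0.5569, 0.1135, 0.0575]
eef_rot: [0.716, -0.698, 0.0, -0.001]
contact_force: [0.4, -0.4, 1.5]
opening: 0.468
clock: 29.1
tool_pos: [0.557, 0.1139, 0.0568]
eef_rot: [0.716, -0.698, 0.0, -0.001]
contact_force: [-3.2, 1.2, 14.6]
opening: 0.471
```

```bash
python3 -m pendant '[[[0,0,0],[0,0,-0.002],0.2],[[0,0,0],[0,0,-0.002],0.55],[[0,0,0],[0,0,-0.002],0.65],[[0,0,0],[0,0,-0.002],0.65],[[0,0,0],[0,0,-0.002],0.65],[[0,0,0],[0,0,-0.02],0.65],[[0,0,0],[0,0,-0.05],0.7],[[0,0,0],[0,0,-0.1],0.7],[[0,0,0],[0,0,-0.15],0.7],[[0,0,0],[0.03,0,-0.19],0.7]]'
python3 -m pendant '[[[0,0,0],[0.05,0,0],0.7],[[0,0,0],[0.1,0,0],0.7],[[0,0,0],[0.15,0,0],0.7],[[0,0,0],[0.2,0,0],0.7],[[0,0,0],[0.2,0,0],0.7],[[0,0,0],[0.2,0,0],0.7]]'
python3 - <<'E'
from h import *
d=snap('wrist');caps(d);print('top');caps(snap('top'),.062)
to(.669,-.1265,.05,-88.3)
t=r.snapshot('top')['image'];cv2.imwrite('pics/top2.png',cv2.resize(t[150:300,75:330],None,fx=3,fy=3)[...,::-1])
E
```

```text
clock: 30.1
tool_pos: [0.5575, 0.0883, 0.2476]
eef_rot: [0.719, -0.695, -0.001, -0.002]
contact_force: [1.7, -0.0, -0.6]
opening: 0.7
clock: 30.7
tool_pos: [0.5618, -0.1182, 0.2446]
eef_rot: [0.715, -0.699, -0.0, 0.0]
contact_force: [-0.4, 2.0, 0.6]
opening: 0.701
[260.7  56.2] [42.4 43.9] [ 0.6713 -0.1257  0.058 ]
[ 57.6 108.9] [25.  99.1] [0.6178 0.0819 0.058 ]
[ 38.7 167.2] [32.4 40.2] [0.5551 0.1139 0.058 ]
[ 48.5 212.5] [30.2 37.7] [0.5013 0.1129 0.058 ]
[ 55.8 253.2] [25.4 34.4] [0.4481 0.1141 0.058 ]
top
[99.5 42. ] [ 7.8 93.1] [0.9548 0.2557 0.062 ]
[342.  145.5] [27.3 33. ] [ 0.708  -0.2821  0.062 ]
[ 16.2 153.3] [18.4 35.3] [0.6981 0.4261 0.062 ]
[ 98.5 236.8] [ 18.1 133.7] [0.516  0.2361 0.062 ]
[163.8 193.9] [17.7 22.3] [0.6057 0.1006 0.062 ]
[157.9 218.2] [19.7 20.5] [0.554  0.1119 0.062 ]
[157.9 243.9] [20.4 20.9] [0.5002 0.1105 0.062 ]
[157.2 270.3] [20.4 21.3] [0.4457 0.1107 0.062 ]
shift [ 0.0151 -0.1064  0.1947] az -88.39 turn z -0.0016 tilt [-0.002  0.    -1.   ]
```

View pics/top2.png

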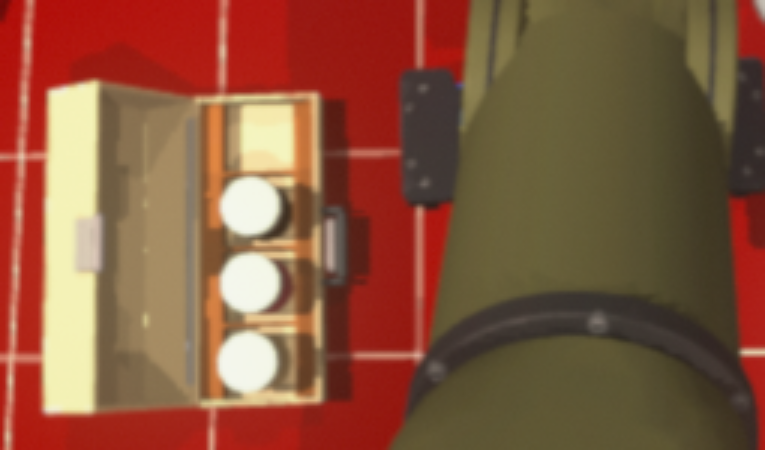

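The top view shows cream, pink and brown upright in cells 0, 1 and 2, with cell 3 free. Amber is next.

```bash
python3 -m pendant '[[[0,0,0],[0.0146,-0.05,0.01],0.75],[[0,0,0],[0.0146,-0.09,0.03],0.75],[[0,0,0],[0.0146,-0.1074,0.06],0.75],[[0,0,0],[0.0146,-0.1074,0.1],0.75],[[0,0,0],[0.0146,-0.1074,0.14],0.75],[[0,0,0],[0.0146,-0.1074,0.17],0.75],[[0,0,0],[0.0146,-0.1074,0.185],0.75],[[0,0,0],[0.0146,-0.1074,0.193],0.75],[[0,0,0],[0.0146,-0.1074,0.193],0.75]]'
python3 -m pendant '[[[0,0,0],[0,0,0],0.2],[[0,0,0],[0,0,0],0.2],[[0,0,0],[0,0,0],0.2],[[0,0,0],[0,0,0],0.2],[[0,0,0],[0,0,0],0.2]]' 18
python3 -m pendant '[[[0,0,0],[0,0,-0.01],0.2],[[0,0,0],[0,0,-0.04],0.2],[[0,0,0],[0,0,-0.08],0.2],[[0,0,0],[0,0,-0.12],0.2],[[0,0,0],[-0.02,0.01,-0.12],0.2],[[0,0,0],[-0.06,0.03,-0.12],0.2],[[0,0,0],[-0.1,0.04,-0.12],0.2],[[0,0,0],[-0.14,0.05,-0.12],0.2],[[0,0,0],[-0.18,0.05,-0.12],0.2],[[0,0,0],[-0.2,0.05,-0.12],0.2]]'
python3 -m pendant '[[[0,0,0],[0,0,0],0.2],[[0,0,0],[0,0,0],0.2]]'
python3 - <<'E'
from h import *
to(.6115,.1145,.08,-88.3)
E
```

```text
clock: 31.75
tool_pos: [0.6702, -0.1275, 0.0519]
eef_rot: [0.717, -0.697, -0.0, -0.0]
contact_force: [-1.4, 0.2, 1.3]
opening: 0.752
clock: 32.25
tool_pos: [0.6709, -0.1282, 0.0532]
eef_rot: [0.716, -0.698, 0.001, -0.001]
contact_force: [-0.7, 1.0, 6.4]
opening: 0.47
clock: 33.25
tool_pos: [0.6138, 0.0753, 0.1722]
eef_rot: [0.718, -0.696, -0.001, -0.001]
contact_force: [0.2, 0.2, -1.1]
opening: 0.472
clock: 33.45
tool_pos: [0.6147, 0.0693, 0.172]
eef_rot: [0.716, -0.698, 0.0, 0.001]
contact_force: [-0.6, -0.5, -0.7]
opening: 0.469
shift [-0.0454  0.002   0.092 ] az -88.51 turn z -0.0038 tilt [ 0.001  0.    -1.   ]
```

```bash
python3 -m pendant '[[[0,0,0],[-0.025,0.001,0],0.2],[[0,0,0],[-0.0454,0.002,0],0.2],[[0,0,0],[-0.0454,0.002,0],0.2],[[0,0,0],[-0.0454,0.002,0.03],0.2],[[0,0,0],[-0.0454,0.002,0.06],0.2],[[0,0,0],[-0.0454,0.002,0.08],0.2],[[0,0,0],[-0.0454,0.002,0.084],0.2],[[0,0,0],[-0.0454,0.002,0.084],0.2],[[0,0,0],[-0.0454,0.002,0.084],0.2]]'
python3 - <<'E'
from h import *
to(.6115,.1145,.0575,-88.3)
E
```

```text
clock: 34.35
tool_pos: [0.6128, 0.1144, 0.0891]
eef_rot: [0.716, -0.698, 0.001, -0.001]
contact_force: [0.0, 0.1, 0.1]
opening: 0.47
shift [-0.0002  0.0014  0.0316] az -88.61 turn z -0.0054 tilt [ 0.    -0.002 -1.   ]
```

```bash
python3 -m pendant '[[[0,0,0],[0,0.001,0.01],0.2],[[0,0,0],[0,0.001,0.02],0.2],[[0,0,0],[0,0.001,0.026],0.2],[[0,0,0],[0,0.001,0.029],0.2],[[0,0,0],[0,0.001,0.03],0.2],[[0,0,0],[0,0.001,0.03],0.2]]'
python3 -m pendant '[[[0,0,0],[0,0,0.0015],0.2],[[0,0,0],[0,0,0.0015],0.2]]'
```

```text
clock: 34.95
tool_pos: [0.6107, 0.1155, 0.0578]
eef_rot: [0.716, -0.698, 0.0, 0.0]
contact_force: [0.5, -0.0, -0.8]
opening: 0.47
clock: 35.15
tool_pos: [0.6112, 0.1156, 0.0572]
eef_rot: [0.716, -0.698, 0.0, -0.0]
contact_force: [-1.7, -0.3, 3.0]
opening: 0.468
```

```bash
python3 -m pendant '[[[0,0,0],[0,0,-0.001],0.2],[[0,0,0],[0,0,-0.001],0.55],[[0,0,0],[0,0,-0.001],0.65],[[0,0,0],[0,0,-0.001],0.65],[[0,0,0],[0,0,-0.001],0.65],[[0,0,0],[0,0,-0.02],0.65],[[0,0,0],[0,0,-0.05],0.7],[[0,0,0],[0,0,-0.1],0.7],[[0,0,0],[0,0,-0.15],0.7],[[0,0,0],[0.03,0,-0.19],0.7]]'
python3 -m pendant '[[[0,0,-0.15],[0.05,0.02,0],0.7],[[0,0,-0.3],[0.1,0.04,0],0.7],[[0,0,-0.45],[0.12,0.06,0],0.7],[[0,0,-0.6],[0.12,0.06,0],0.7],[[0,0,-0.75],[0.12,0.06,0],0.7],[[0,0,-0.9],[0.12,0.06,0],0.7],[[0,0,-1.05],[0.12,0.06,0],0.7],[[0,0,-1.2],[0.12,0.06,0],0.7],[[0,0,-1.35],[0.12,0.06,0],0.7],[[0,0,-1.5],[0.12,0.06,0],0.7]]'
python3 - <<'E'
from h import *
print('top');t=snap('top');caps(t,.062)
d=snap('wrist');save(d,'w8.png'); to(.523,.29,.25,1.7);print(r.get_state()['q'].round(2))
E
```

```text
clock: 36.15
tool_pos: [0.6118, 0.0912, 0.2493]
eef_rot: [0.719, -0.695, -0.001, -0.003]
contact_force: [1.1, -0.7, 0.9]
opening: 0.698
clock: 37.15
tool_pos: [0.5545, -0.0362, 0.2464]
eef_rot: [1.0, -0.02, -0.0, 0.0]
contact_force: [0.6, 0.5, -0.2]
opening: 0.698
top
[99.6 42.1] [ 7.7 95.1] [0.9547 0.2556 0.062 ]
[342.  145.5] [27.1 33.1] [ 0.708 -0.282  0.062]
[ 16.1 153.3] [18.6 35. ] [0.6982 0.4264 0.062 ]
[ 98.3 239. ] [ 17.1 138. ] [0.5113 0.2365 0.062 ]
[153.9 193.6] [10.8 20.1] [0.6066 0.1216 0.062 ]
[157.8 218.2] [19.7 20.4] [0.554  0.1119 0.062 ]
[157.9 243.9] [20.3 20.9] [0.5002 0.1106 0.062 ]
[157.1 270.3] [20.2 21.3] [0.4457 0.1109 0.062 ]
shift [-0.0461 -0.3246 -0.0036] az -2.58 turn z -0.0746 tilt [-0. -0. -1.]
[ 0.26  0.62 -0.46  1.77  0.36  0.83 -0.41]
```

View pics/w8.png

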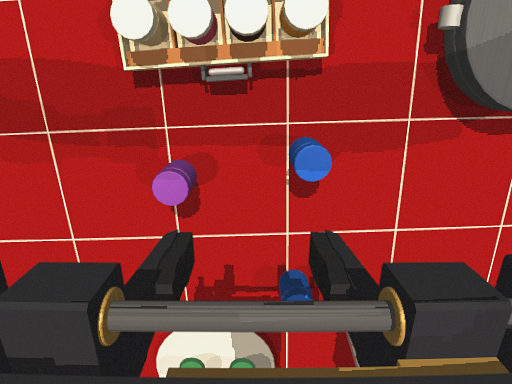

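All four full pots stand upright in the caddy. Next I'll shut the jaws and move behind the hood.

```bash
python3 -m pendant '[[[0,0,-0.075],[-0.01,-0.05,0],0],[[0,0,-0.075],[-0.02,-0.1,0],0],[[0,0,-0.075],[-0.03,-0.15,0],0],[[0,0,-0.075],[-0.04,-0.2,0],0],[[0,0,-0.075],[-0.046,-0.25,0],0],[[0,0,-0.075],[-0.046,-0.3,0],0],[[0,0,-0.075],[-0.046,-0.325,0],0],[[0,0,-0.075],[-0.046,-0.325,0],0],[[0,0,-0.075],[-0.046,-0.325,0],0]]' 20
python3 - <<'E'
from h import *
to(.523,.29,.25,1.7);print(r.get_state()['q'].round(2))
# recheck hood angle in top view: bright hood strip edges at mid row
t=snap('top');save(t,'t3.png')
d=snap('wrist');a=np.vstack([cv2.resize(t['image'],(384,288)),cv2.resize(d['image'],(384,288))]);cv2.imwrite('pics/w9.png',a[...,::-1])
h=np.array([.5275,.1567,.026]);u=np.array([-.03,1,0])
for al in [2.08,1.8,1.5,1.2,.9,.6,.3,.15,.05,0]:
    e=np.array([-np.cos(al),np.sin(al)]);n=np.array([np.sin(al),np.cos(al)])
    P=.082*e+.052*n;C=.09*e+.052*n
    K=np.array([max(P[0],C[0]),P[1]]); print(al,'TCP y rel hinge',(K[0]+.009).round(4),'world y',(.1567+K[0]+.009).round(4),'z',(K[1]+.026+.008).round(4))
E
```

```text
clock: 38.15
tool_pos: [0.523, 0.2908, 0.2461]
eef_rot: [1.0, 0.014, -0.0, 0.001]
contact_force: [0.5, 0.1, -1.0]
opening: 0.006
shift [ 0.      0.0008 -0.0039] az 1.64 turn z -0.0011 tilt [-0.     0.001 -1.   ]
[-0.34  0.68 -0.44  1.64  0.35  0.9  -0.88]
2.08 TCP y rel hinge 0.0983 world y 0.255 z 0.0802
1.8 TCP y rel hinge 0.0801 world y 0.2368 z 0.102
1.5 TCP y rel hinge 0.0551 world y 0.2118 z 0.1195
1.2 TCP y rel hinge 0.0278 world y 0.1845 z 0.1293
0.9 TCP y rel hinge -0.0012 world y 0.1555 z 0.1306
0.6 TCP y rel hinge -0.0293 world y 0.1274 z 0.1232
0.3 TCP y rel hinge -0.054 world y 0.1027 z 0.1079
0.15 TCP y rel hinge -0.0643 world y 0.0924 z 0.0977
0.05 TCP y rel hinge -0.0703 world y 0.0864 z 0.09
0 TCP y rel hinge -0.073 world y 0.0837 z 0.086
```

View pics/w9.png

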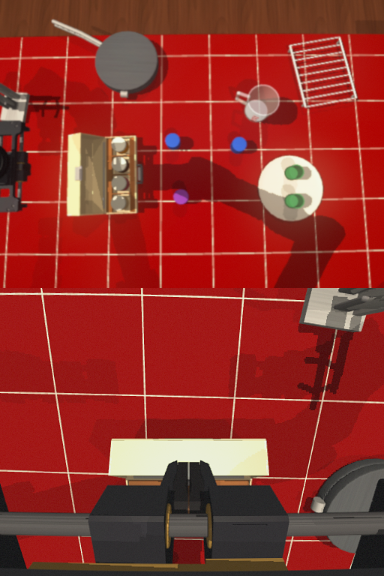

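The plate holds both green pots and the four white caps are in the caddy. The hood's edge wall lies on the -y side of the fingertips. I'll go down behind it and swing it over.

```bash
python3 -m pendant '[[[0,0,0],[0,0,0.04],0],[[0,0,0],[0,0,0.08],0],[[0,0,0],[0,0,0.12],0],[[0,0,0],[0,0,0.15],0],[[0,0,0],[0,0,0.165],0],[[0,0,0],[0,0,0.165],0],[[0,0,0],[0,0.015,0.165],0],[[0,0,0],[0,0.03,0.165],0],[[0,0,0],[0,0.036,0.165],0],[[0,0,0],[0,0.036,0.165],0]]'
python3 -m pendant '[[[0,0,0],[0,0.005,-0.005],0],[[0,0,0],[0,0.01,-0.011],0],[[0,0,0],[0,0.018,-0.021],0],[[0,0,0],[0,0.018,-0.021],0]]'
python3 - <<'E'
from h import *
to(.523,.2368,.102,1.7)
E
```

```text
clock: 39.25
tool_pos: [0.5258, 0.2577, 0.0843]
eef_rot: [1.0, 0.015, 0.003, -0.004]
contact_force: [-1.0, 6.3, 4.6]
opening: 0.007
clock: 39.65
tool_pos: [0.5261, 0.2334, 0.1039]
eef_rot: [1.0, 0.013, 0.001, 0.001]
contact_force: [0.0, 0.1, -0.0]
opening: 0.005
shift [-0.003  -0.0035  0.0019] az 1.51 turn z -0.0033 tilt [ 0.002  0.002 -1.   ]
```

```bash
python3 -m pendant '[[[0,0,0],[-0.002,0.011,-0.008],0],[[0,0,0],[-0.002,0.022,-0.0155],0],[[0,0,0],[-0.002,0.036,-0.021],0],[[0,0,0],[-0.002,0.049,-0.0253],0],[[0,0,0],[-0.002,0.049,-0.0253],0]]'
python3 -m pendant '[[[0,0,0],[0,0.007,-0.001],0],[[0,0,0],[0,0.014,-0.002],0],[[0,0,0],[0,0.021,-0.002],0],[[0,0,0],[0,0.029,-0.001],0],[[0,0,0],[0,0.029,-0.001],0]]'
python3 - <<'E'
from h import *
to(.523,.1274,.1232,1.7)
t=snap('top');d=snap('side');a=np.vstack([cv2.resize(t['image'][150:310,60:260],None,fx=2,fy=2),cv2.resize(d['image'][60:220,60:260],None,fx=2,fy=2)]);cv2.imwrite('pics/w10.png',a[...,::-1])
E
```

```text
clock: 40.15
tool_pos: [0.5249, 0.1844, 0.1282]
eef_rot: [1.0, 0.013, 0.0, 0.001]
contact_force: [-0.8, 0.0, 0.3]
opening: 0.005
clock: 40.65
tool_pos: [0.5254, 0.1567, 0.1285]
eef_rot: [1.0, 0.014, -0.0, 0.001]
contact_force: [-0.1, -0.0, 0.0]
opening: 0.008
shift [-0.0032  0.0292  0.0053] az 1.62 turn z -0.0014 tilt [-0.     0.002 -1.   ]
```

View pics/w10.png

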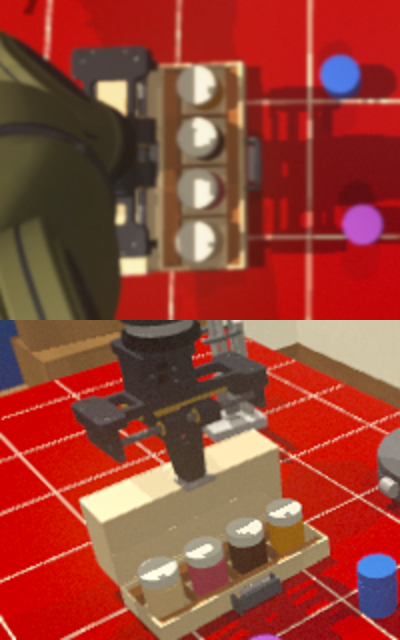

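The hood is near upright (about 1.5 rad) and the fingertips have slipped up onto its edge wall. I'll back out and push lower on the face.

```bash
python3 -m pendant '[[[0,0,0],[-0.003,0,-0.03],0],[[0,0,0],[-0.003,-0.04,-0.03],0],[[0,0,0],[-0.003,-0.075,-0.03],0],[[0,0,0],[-0.003,-0.09,-0.03],0],[[0,0,0],[-0.003,-0.09,0.0],0],[[0,0,0],[-0.003,-0.09,0.03],0],[[0,0,0],[-0.003,-0.09,0.035],0],[[0,0,0],[-0.003,-0.09,0.035],0]]'
python3 - <<'E'
from h import *
to(.523,.2,.095,1.7)
for al in [1.5,1.35,1.2,1.05,.9,.75,.6,.45,.3,.2,.12]:
    e=np.array([-np.cos(al),np.sin(al)]);n=np.array([np.sin(al),np.cos(al)]);P=.062*e+.052*n
    print(al,(.1567+P[0]+.009).round(4),(P[1]+.034).round(4))
E
```

```text
clock: 41.55
tool_pos: [0.5189, 0.2475, 0.0929]
eef_rot: [1.0, 0.015, -0.001, 0.001]
contact_force: [0.6, -0.6, 0.4]
opening: 0.006
shift [ 0.0027  0.0476 -0.002 ] az 1.71 turn z 0.0001 tilt [-0.002  0.002 -1.   ]
1.5 0.2132 0.0995
1.35 0.2029 0.1059
1.2 0.1917 0.1106
1.05 0.18 0.1137
0.9 0.1679 0.1149
0.75 0.1558 0.1143
0.6 0.1439 0.1119
0.45 0.1325 0.1078
0.3 0.1218 0.102
0.2 0.1153 0.0973
0.12 0.1104 0.093
```

```bash
python3 -m pendant '[[[0,0,0],[0.002,0.015,0],0],[[0,0,0],[0.002,0.025,-0.003],0],[[0,0,0],[0.002,0.035,-0.0066],0],[[0,0,0],[0.002,0.045,-0.013],0],[[0,0,0],[0.002,0.045,-0.013],0]]'
python3 -m pendant '[[[0,0,0],[0,0.006,-0.0025],0],[[0,0,0],[0,0.011,-0.005],0],[[0,0,0],[0,0.017,-0.0065],0],[[0,0,0],[0,0.023,-0.008],0],[[0,0,0],[0,0.023,-0.008],0]]'
python3 - <<'E'
from h import *
print(r.get_state()['contact_force'])
to(.523,.1558,.1143,1.7)
t=snap('top');d=snap('side');a=np.vstack([cv2.resize(t['image'][150:310,60:260],None,fx=2,fy=2),cv2.resize(d['image'][60:220,60:260],None,fx=2,fy=2)]);cv2.imwrite('pics/w11.png',a[...,::-1])
E
```

```text
clock: 42.05
tool_pos: [0.5237, 0.2018, 0.1082]
eef_rot: [1.0, 0.014, 0.001, 0.0]
contact_force: [-0.0, 0.8, 0.5]
opening: 0.005
clock: 42.55
tool_pos: [0.5236, 0.179, 0.1147]
eef_rot: [1.0, 0.014, -0.0, 0.001]
contact_force: [0.0, -0.3, 0.9]
opening: 0.005
[ 0.0421806  -0.29112764  0.85900217]
shift [-0.0013  0.0232  0.0004] az 1.63 turn z -0.0011 tilt [-0.     0.002 -1.   ]
```

View pics/w11.png

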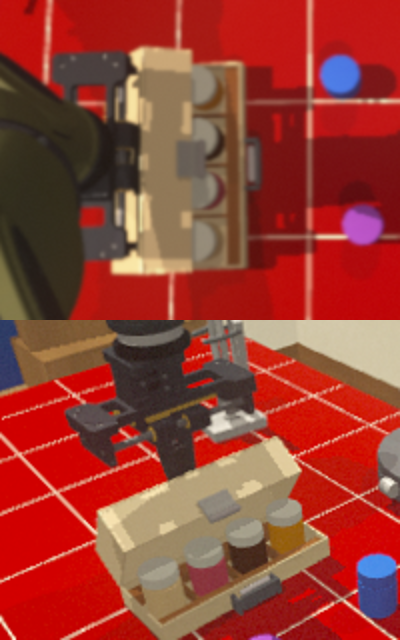

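The hood now leans well over the pots, at about 1.05 rad, with the finger on its face. Continuing along the arc.

```bash
python3 -m pendant '[[[0,0,0],[0,0.006,0],0],[[0,0,0],[0,0.012,0],0],[[0,0,0],[0,0.018,0],0],[[0,0,0],[0,0.024,0.0005],0],[[0,0,0],[0,0.03,0.002],0],[[0,0,0],[0,0.036,0.004],0],[[0,0,0],[0,0.036,0.004],0]]'
python3 -m pendant '[[[0,0,0],[0,0.006,0.003],0],[[0,0,0],[0,0.012,0.006],0],[[0,0,0],[0,0.018,0.009],0],[[0,0,0],[0,0.022,0.012],0],[[0,0,0],[0,0.025,0.014],0],[[0,0,0],[0,0.025,0.014],0]]'
python3 - <<'E'
from h import *
print(r.get_state()['contact_force']); to(.529,.0837,.125,1.7)
E
```

```text
clock: 43.35
tool_pos: [0.5246, 0.1427, 0.1103]
eef_rot: [1.0, 0.014, -0.0, 0.001]
contact_force: [-0.3, 0.7, 0.3]
opening: 0.003
clock: 43.95
tool_pos: [0.5253, 0.119, 0.0962]
eef_rot: [1.0, 0.015, -0.0, 0.0]
contact_force: [-0.8, 0.8, 0.9]
opening: 0.004
[-0.78417675  0.75631322  0.88301431]
shift [ 0.0027  0.0354 -0.0288] az 1.68 turn z -0.0003 tilt [-0.001  0.001 -1.   ]
```

```bash
python3 -m pendant '[[[0,0,0],[0.002,0,-0.03],0],[[0,0,0],[0.002,0.02,-0.03],0],[[0,0,0],[0.002,0.0385,-0.03],0],[[0,0,0],[0.002,0.0385,-0.03],0],[[0,0,0],[0.002,0.0385,-0.02],0],[[0,0,0],[0.002,0.0385,-0.01],0],[[0,0,0],[0.002,0.0385,-0.003],0],[[0,0,0],[0.002,0.0385,-0.0],0],[[0,0,0],[0.002,0.0385,0.002],0],[[0,0,0],[0.002,0.0385,0.002],0]]'
python3 -m pendant '[[[0,0,0],[0,0,0.002],0],[[0,0,0],[0,0,0.002],0]]'
python3 -m pendant '[[[0,0,0],[0,0,0.002],0],[[0,0,0],[0,0,0.002],0]]'
```

```text
clock: 44.95
tool_pos: [0.528, 0.081, 0.0955]
eef_rot: [1.0, 0.015, -0.0, 0.001]
contact_force: [-3.3, -1.8, 13.9]
opening: -0.001
clock: 45.15
tool_pos: [0.528, 0.0798, 0.0936]
eef_rot: [1.0, 0.015, -0.0, 0.002]
contact_force: [-2.9, -4.3, 15.0]
opening: 0.006
clock: 45.35
tool_pos: [0.528, 0.0782, 0.0912]
eef_rot: [1.0, 0.014, -0.001, 0.003]
contact_force: [-2.4, -6.3, 12.3]
opening: 0.004
```

```bash
python3 -m pendant '[[[0,0,0],[0,0,0.002],0],[[0,0,0],[0,0,0.002],0]]'
python3 -m pendant '[[[0,0,0],[0,0,0.002],0],[[0,0,0],[0,0,0.002],0]]'
python3 -m pendant '[[[0,0,0],[0,0,0.001],0],[[0,0,0],[0,0,0.002],0],[[0,0,0],[0,0,0.002],0]]'
```

```text
clock: 45.55
tool_pos: [0.5284, 0.08, 0.0886]
eef_rot: [1.0, 0.015, -0.0, 0.001]
contact_force: [-0.2, -2.0, 1.9]
opening: 0.006
clock: 45.75
tool_pos: [0.5286, 0.082, 0.0864]
eef_rot: [1.0, 0.015, 0.0, -0.0]
contact_force: [0.1, -1.0, 1.8]
opening: 0.004
clock: 46.05
tool_pos: [0.5287, 0.082, 0.0862]
eef_rot: [1.0, 0.015, 0.001, 0.0]
contact_force: [-4.3, -2.0, 18.2]
opening: 0.007
```

The force fell away past the catch and then met a hard stop at TCP z = 0.086, the shut height. I'll press once more, then retract and look.

```bash
python3 -m pendant '[[[0,0,0],[0,0,0.001],0],[[0,0,0],[0,0,0.001],0]]'
python3 -m pendant '[[[0,0,0],[0,0,-0.005],0],[[0,0,0],[0,0,-0.03],0],[[0,0,0],[0,0,-0.07],0],[[0,0,0],[0,0.02,-0.11],0],[[0,0,0],[0,0.07,-0.14],0],[[0,0,0],[0,0.12,-0.14],0],[[0,0,0],[0,0.17,-0.14],0],[[0,0,0],[0,0.22,-0.14],0],[[0,0,0],[0,0.25,-0.14],0],[[0,0,0],[0,0.25,-0.14],0]]'
python3 - <<'E'
from h import *
t=snap('top');d=snap('side');a=np.hstack([cv2.resize(t['image'],(400,300)),cv2.resize(d['image'],(400,300))])
b=np.hstack([cv2.resize(t['image'][160:300,80:220],(300,300)),cv2.resize(d['image'][100:240,80:266],(400,300)),np.zeros((300,100,3),np.uint8)])
cv2.imwrite('pics/w12.png',np.vstack([a,b])[...,::-1])
E
```

```text
clock: 46.25
tool_pos: [0.5287, 0.0819, 0.0861]
eef_rot: [1.0, 0.015, 0.001, 0.0]
contact_force: [-5.0, -2.7, 28.1]
opening: 0.007
clock: 47.25
tool_pos: [0.5351, -0.1757, 0.2225]
eef_rot: [1.0, 0.01, -0.001, 0.002]
contact_force: [-0.2, 0.1, -0.6]
opening: 0.004
```

View pics/w12.png

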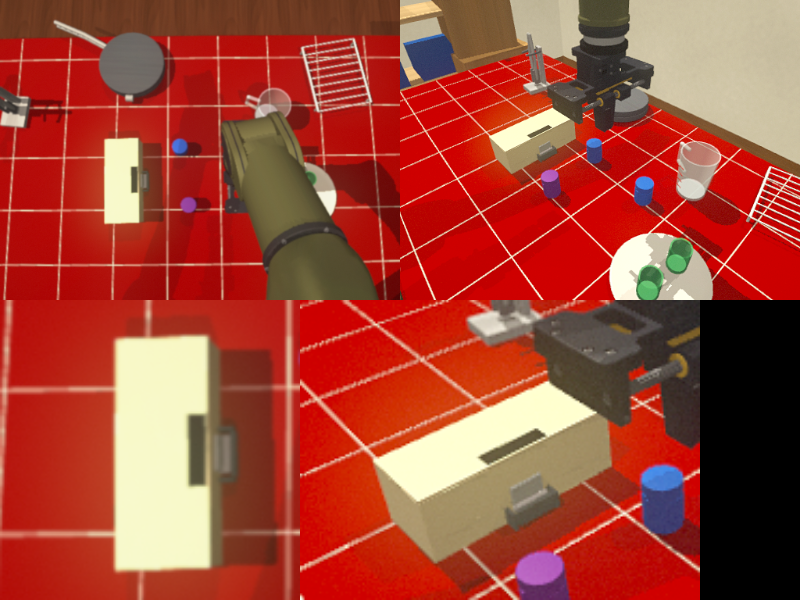

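The hood is shut, with its tongue under the catch. The jug is upright in place, both green pots stand on the plate, and the look-alikes haven't moved. I'll hand the job in.

```bash
python3 -c "
from plant import r
print(r.finish_job())"
```

```text
the job is handed in; nothing more can be done
None
```

The job is done and handed in at about 47 s on the robot's clock; no verdict came back.

- **Pots:** both green glass pots stand on the plate. Pink, brown and amber stand in cells 1, 2 and 3, and the cream pot stayed in cell 0.
- **Hood:** I swung it over only after all the full pots were in, then pressed it past the catch. The push peaked at about 15 N and fell to about 2 N. It then met a hard stop at the shut height, where I pressed to 28 N. The last pictures show it closed.
- **Bystanders:** the jug, both blue look-alikes and the purple one are upright and, by eye, where they began. The tool was clear of everything at the end.

**What went wrong or disagreed:**
- **Brown pot:** after the first placing its cap measured about 8 mm off, so I regrasped and reseated it. The recheck put it within about 4 mm of the cell centre.
- **Hood push:** my first push slipped up onto the hood's edge wall, so I backed out and pushed lower on the face.
- **Plate contact:** the second green pot met the plate at about 22 N, which is harder than I meant.
- **Amber pot:** I did not measure it separately after release. It showed upright in its cell in a wrist picture and two later pictures before the hood closed.

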